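Oil the pusher and cull the broken toffee

ROBOT

A 7-joint arm with a two-finger parallel gripper is mounted at the origin on the work surface. World frame = base frame: x ahead of the robot, y to its left, z up, the work surface at z = 0. Lengths are in m, angles in rad, forces in N, time in s.
With the tool pointing down it reaches from about 0.4 to 0.85 m from the base axis. Payload 10.4 kg.
Tool frame: the origin (TCP) lies between the finger pads; the fingertips stand manip.finger_overhang ahead of it and the grasp point (between the pads) lies 11 mm behind it (manip.finger_overhang is the distance from the TCP to the fingertips, in m); x points along the fingers, z is the direction in which the jaws open and shut, and the axes are right-handed (so a half turn about x gives the same grasp; the last joint's range is limited). The gripper opens to 85 mm and grips with 20 to 120 N. Pads are 22 mm wide; open, the fingers measure 114 mm over their backs; the gripper's body (76 mm by 85 mm) begins 54 mm behind the grasp point. The pads swing forward as they close: fully open they stand 13 mm farther back than shut.
Start: joints at [-1.294, 0.332, -0.065, 1.46, 0.022, 1.35, -0.088], TCP at [0.185, 0.597, 0.239] pointing down, gripper open.
Joint ranges: [-2.6, 2.6], [-0.5, 2.12], [-1.47, 1.34], [0.16, 2.42], [-1.27, 4.41], [0.06, 2.06], [-2.6, 2.6]. Speed limits (rad/s): [2.22, 2.22, 2.79, 2.79, 3.14, 3.14, 3.14].

INTERFACE

Orientations are given as a unit quaternion [x, y, z, w].
In Python, from workcell import get_obs, camera, workorder, manip gives the robot as it stands. The module is installed in compiled form; this text tells all that it offers.
- The arm moves only by the tool play_rows, never from a script. Its argument "increments" is text: rows parted by semicolons, each of 4 numbers parted by spaces: the shift along the tool's x, y, z in m, then the turn about the tool's x in rad. A call has 1 to 20 rows; each row shifts and turns the pose as measured when the row begins, along the tool's axes as they then stand; what a row does not reach is not made up. A row lasts 1/10 s, in which the tool goes at most 50 mm and 8.59 degrees, less where a joint would pass 70% of its speed; a pose out of reach is approached as far as the arm can. A call is refused whole if a number of a shift passes 0.05 or a number of a turn 0.15, either way. A call with a gripper value outside its range is refused whole. "hand" is the gripper command: -1 is fully open, 1 is shut, values between are in proportion, set as the call begins (left out, the last holds). The fingers move at their own pace and stop on an object; "squeeze" is the grip in N (left out, the last holds). Time passes only in rows, so rows that do not move let the fingers close. It gives the time, the measured TCP pose, the force and the opening at its end, in the units of the state.
- get_obs(): the state, without advancing time (a new reading comes with each control period).
- camera(name): name is "scene" or "top"; returns a dict with "img" (480x640x3 uint8, blue, green, red), "fov_y" (degrees; the focal length in pixels is half the picture's height over the tangent of half this angle, whatever the lens; pixels are square), "cx", "cy" (the principal point, pixels), "R" (3x3) and "t" (3): a world point X has camera coordinates R X + t. Camera axes: x right, y down, z forward; pixel columns grow to the right and rows downward; lengths in m; the calibration is good to about 2 mm. A picture is of the moment at which its call begins. There is no depth.
- workorder.hand_in(): hands the job in, once; it reports no verdict.
The state is a dict: "clock": time; "joint_pos": joint angles; "joint_velocities": joint speeds; "tau": joint torques, N m; "position": TCP position; "ee_rot": TCP orientation; "ft_force": force on the tool from outside, world axes, zero at the start; "torque": the same for the moment, N m; "grip_width": opening from 0.0 (shut) to 1.0 (fully open).
Only numpy, scipy, OpenCV 4.12 (cv2) and the standard library are available. Lean on these libraries where they do the work, as an engineer would, in place of code of your own. Each camera call takes 0.05 s, during which the arm holds its last target.

TASK

Take the upright pusher by its handle and dip its steel foot down into the small open steel pot, close to the bottom where the last of the oil is, without pressing on the pot. Lift it out, then use the oiled pusher to push the one toffee with a missing corner off the slab so that it lies flat in the scrap tray; touch the toffees with the pusher only and leave the whole ones where they lie. Finally stand the pusher upright on its cork coaster and let go, leaving the pot and everything else in place.

Things in the scene. Friction and masses are not known exactly. Their poses are not given: they have to be found in the camera images.
- pusher: The tool: a wooden handle 22 x 22 mm square, standing upright on a rectangular steel foot 28 mm (its x) x 40 mm (its y) x 24 mm high; 150 mm high in all, about 0.2 kg. Origin at the centre of the foot's underside, z up along the handle, which runs from 24 to 150 mm. The broad 40 mm faces of the foot look along its x. It starts standing on the coaster.
- coaster: Round cork coaster, 120 mm across, 8 mm thick, fixed; origin at the centre of its underside, so its top is 8 mm above the origin.
- pot: Small open round steel pot without handle, straight walls, loose on the worktop: 76 mm outside and 70 mm inside diameter, 48 mm high, inner floor 6 mm above the origin, which is the centre of its underside; 0.3 kg.
- slab: Fixed grey stone slab, 130 mm (x) x 285 mm (y) x 12 mm thick; origin at the centre of its underside, top at 12 mm. The toffees lie on it in a row along its y; its +x long edge adjoins the scrap tray.
- tray: Fixed low steel scrap tray along the +x long edge of the slab, 100 mm (x) x 290 mm (y); origin on the worktop at the middle of the edge next to the slab, x pointing away from the slab. Floor 3 mm thick, rims 12 mm high on three sides, no rim on the side towards the slab.
- toffee_broken: The odd toffee: an L of three 20 x 20 mm squares, 14 mm thick: a 40 x 40 mm piece whose +x +y quarter is missing. Origin at the centre of the full 40 x 40 outline, on the underside; its centroid is at x = y = -3.3 mm. 23 g, loose on the slab.
- toffee_a: A whole toffee, 40 x 40 x 14 mm (2 x 2 squares), 30 g, loose on the slab; origin at the centre of its underside.
- toffee_b: A whole toffee, 40 x 40 x 14 mm (2 x 2 squares), 30 g, loose on the slab; origin at the centre of its underside.
- toffee_c: A whole toffee, 40 x 40 x 14 mm (2 x 2 squares), 30 g, loose on the slab; origin at the centre of its underside.
- mug: White mug, bystander, 80 mm across, 90 mm high, handle at its +y; origin at the centre of its underside.
- jar: Closed glass jar, bystander, 70 mm across, 100 mm high; origin at the centre of its underside.
- bowl: Small white bowl, bystander, 100 mm across, 45 mm high; origin at the centre of its underside.
- pepper: Small dark wooden pepper mill, bystander, 52 mm across, 90 mm high; origin at the centre of its underside.
- spoon: Steel spoon lying along its x, bystander, 190 mm long; origin under its middle.

How it is judged:
By the outcome, as a careful person would: the job done as asked, in the order asked, and still so for the second after the job is handed in, with the robot touching nothing.
It also fails if it takes over 61 s, if anything falls off the work surface, if the arm or the gripper's body presses on something with over 40 N, if the wrist force passes 120 N, or if a joint passes its speed limit or range.

## Working session

There is one attempt and no reset: what is moved stays moved. The work goes in short steps, Python scripts to look and compute and a tool call to move; the robot and the scene stay as the last step left them, time stands still between calls to the robot, and variables do not carry over. Pictures are saved under pics/ and viewed, and the job is handed in when it is done.

Besides the shell and the picture viewer there is one more tool, called as a command line: name --argument value ..., lists and objects as JSON in quotes. play_rows: Moves the arm, as the interface text tells. Its arguments: {"type":"object","properties":{"increments":{"type":"string"},"hand":{"type":"number"},"squeeze":{"type":"number"}},"required":["increments"]}

```bash
mkdir -p pics; python3 - <<'E'
from workcell import get_obs,camera,manip
import cv2
o=get_obs()
for k,v in o.items(): print(k,v)
print(manip.finger_overhang)
for n in("scene","top"):
    c=camera(n); cv2.imwrite(f"pics/{n}0.png",c["img"]); print(n,c["fov_y"],c["cx"],c["cy"],c["R"],c["t"])
E
```

```text
clock 0.0
joint_pos [-1.29357992  0.33288653 -0.06468507  1.46094571  0.02162601  1.34990194
 -0.08846072]
joint_velocities [ 0.0001358  -0.00176869 -0.00161738 -0.00029366 -0.0008932   0.0012762
 -0.00020615]
tau [ 2.41877224e-04 -6.25471830e+01  4.90179111e-02 -3.91597724e+01
  1.62058056e-02  1.01864876e-02  1.09988136e-06]
position [0.1845038  0.59676249 0.23850464]
ee_rot [-0.42006371  0.56944494  0.41940307  0.56866511]
ft_force [-0.67800755 -0.01485078 -0.24383953]
torque [ 0.06297579 -0.04445789  0.04787729]
grip_width 0.9982224623664493
0.008
scene 52.033426462153365 326.3968364744517 228.4154016417493 [[ 0.61501137  0.78849247 -0.00637532]
 [ 0.59355015 -0.46825187 -0.65455206]
 [-0.51909463  0.39877289 -0.75599005]] [-0.37203214 -0.33103525  1.7789112 ]
top 42.80169565763179 304.59740199669113 238.1371537469965 [[ 0.00608003 -0.99997735  0.00288785]
 [-0.9878334  -0.00645492 -0.1553818 ]
 [ 0.15539692 -0.00190799 -0.98785027]] [0.009136   0.61518177 1.40785614]
```

View pics/scene0.png

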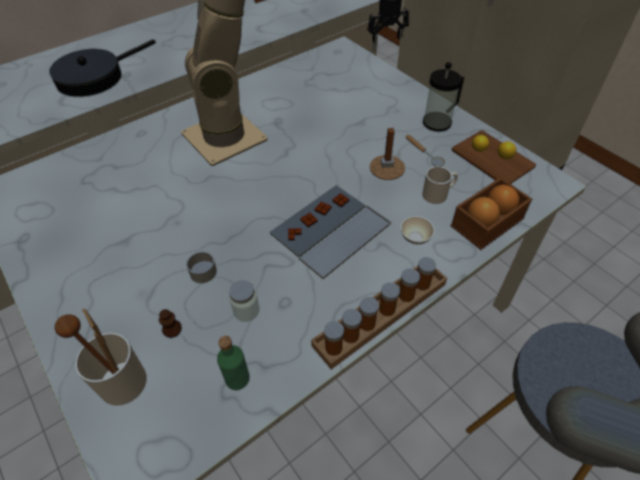

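View pics/top0.png

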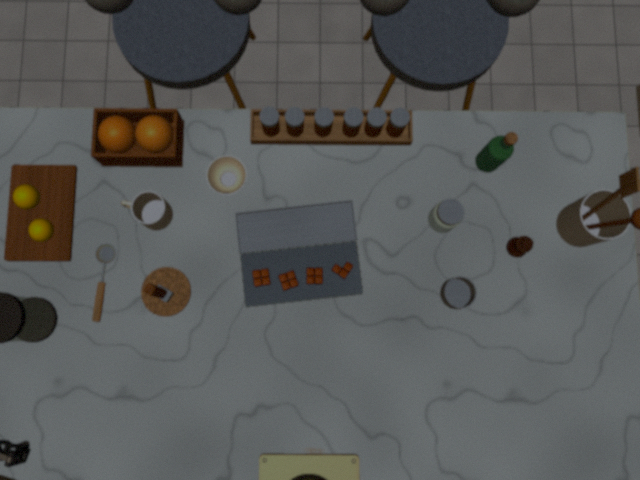

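```bash
cat > h.py <<'E'
import numpy as np,cv2
from workcell import get_obs,camera
def f(c): return c["img"].shape[0]/2/np.tan(np.radians(c["fov_y"]/2))
def ray(c,u,v,z):
    R=np.array(c["R"]);t=np.array(c["t"]);F=f(c)
    d=R.T@np.array([(u-c["cx"])/F,(v-c["cy"])/F,1]);C=-R.T@t
    return C+d*(z-C[2])/d[2]
def proj(c,X):
    p=np.array(c["R"])@np.array(X)+np.array(c["t"]);return f(c)*p[:2]/p[2]+[c["cx"],c["cy"]]
def crop(c,n,u0,v0,w,h,s):
    im=c["img"][v0:v0+h,u0:u0+w]
    im=np.clip(im.astype(float)*1.8,0,255).astype(np.uint8)
    cv2.imwrite("pics/"+n,cv2.resize(im,None,fx=s,fy=s,interpolation=cv2.INTER_CUBIC))
E
python3 - <<'E'
from h import *
c=camera("top")
crop(c,"t_slab.png",225,190,150,125,5)
crop(c,"t_right.png",420,190,120,125,5)
crop(c,"t_left.png",85,180,125,145,4)
c=camera("scene")
crop(c,"s_slab.png",260,175,140,110,5)
crop(c,"s_coast.png",350,110,120,100,5)
E
```

```text
(no output)
```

View pics/t_slab.png

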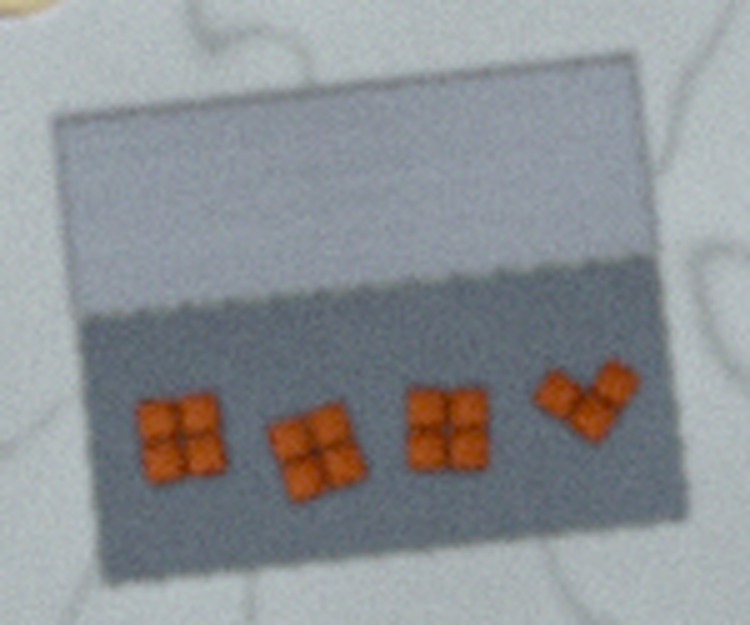

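View pics/t_left.png

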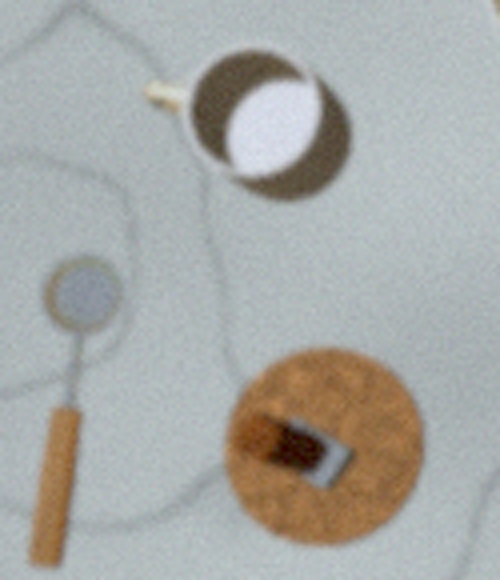

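View pics/t_right.png

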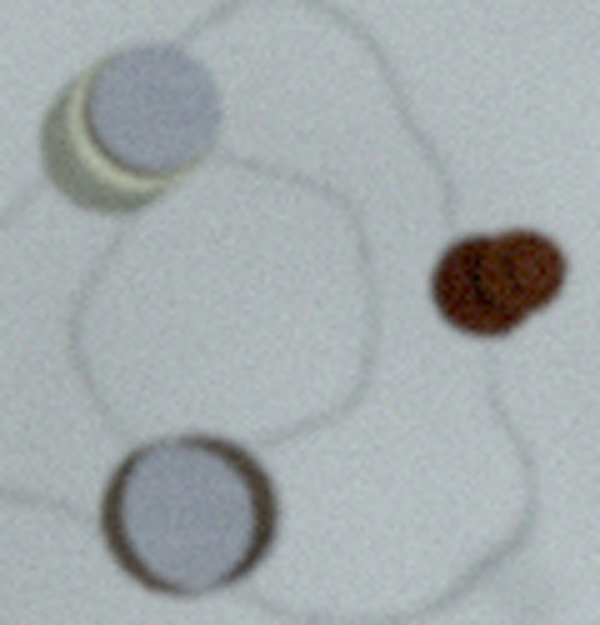

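View pics/s_coast.png

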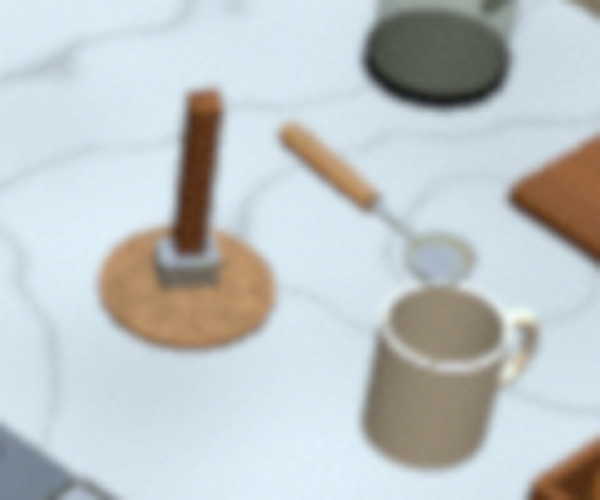

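View pics/s_slab.png

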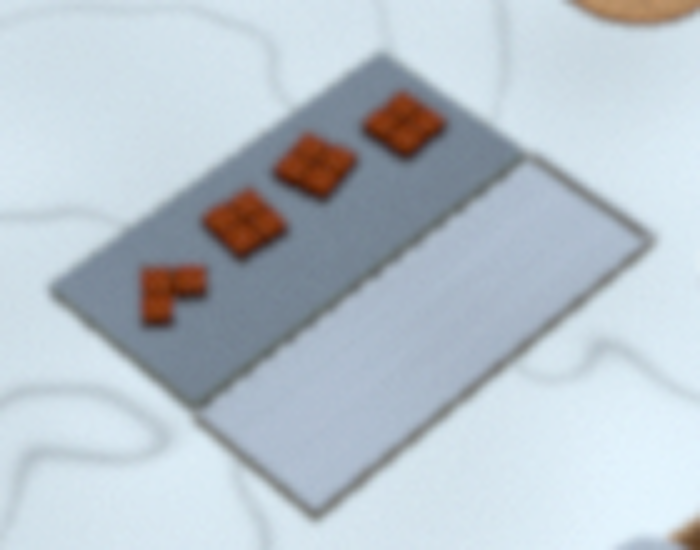

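The top view shows the slab at (240-360, 200-305), with the broken toffee at its right end near (342,270). The pusher stands at (158,292), its coaster centred at (166,292), and the pot is at (458,293). Next I measure them.

```bash
cat > m.py <<'E'
from h import *
def blobs(m,amin,c,show=None):
    cs,_=cv2.findContours(m.astype(np.uint8),cv2.RETR_EXTERNAL,cv2.CHAIN_APPROX_NONE)
    return [k for k in cs if cv2.contourArea(k)>amin]
E
python3 - <<'E'
from m import *
c=camera("top"); s=camera("scene")
im=c["img"]; hsv=cv2.cvtColor(im,cv2.COLOR_BGR2HSV)
def at(u,v): print((u,v),im[v,u],hsv[v,u])
for p in [(166,310),(158,292),(168,296),(150,289),(262,278),(300,290),(300,230),(445,293),(458,293),(440,260),(200,330)]: at(*p)
crop(c,"t_push.png",135,260,62,62,10)
crop(s,"s_push.png",365,120,50,70,8)
crop(c,"t_pot.png",430,265,60,60,10)
E
```

```text
(166, 310) [40 59 82] [ 14 131  82]
(158, 292) [ 0  4 28] [  4 255  28]
(168, 296) [87 81 76] [106  32  87]
(150, 289) [20 41 67] [ 13 179  67]
(262, 278) [16 36 68] [ 12 195  68]
(300, 290) [64 62 54] [96 40 64]
(300, 230) [89 84 79] [105  29  89]
(445, 293) [74 70 66] [105  28  74]
(458, 293) [86 81 77] [107  27  86]
(440, 260) [99 99 93] [90 15 99]
(200, 330) [108 106 101] [ 99  17 108]
```

View pics/t_push.png

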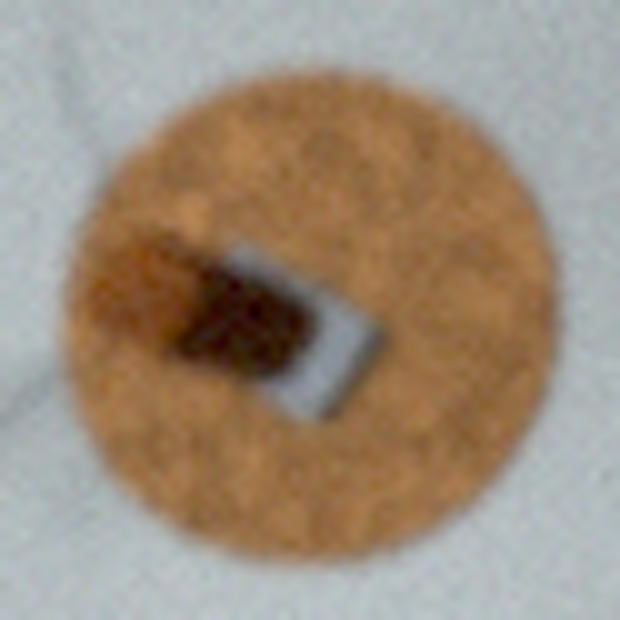

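View pics/s_push.png

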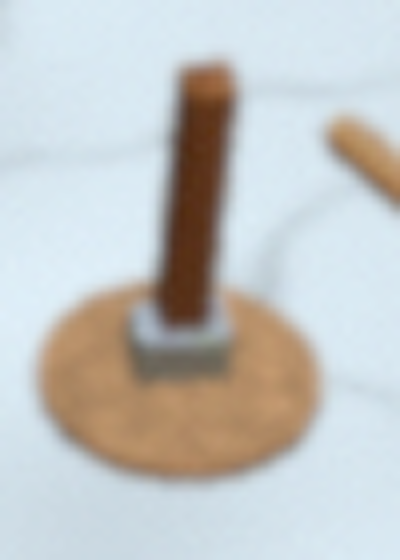

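View pics/t_pot.png

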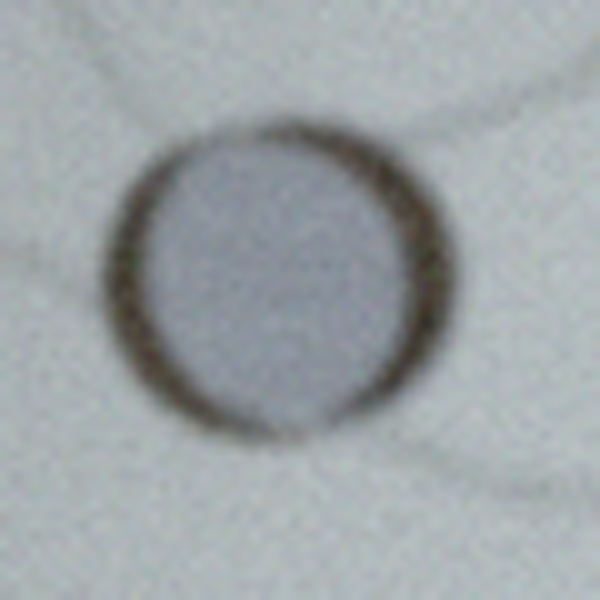

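```bash
python3 - <<'E'
from m import *
c=camera("top"); s=camera("scene")
R,t=np.array(c["R"]),np.array(c["t"]); print("C",-R.T@t, -np.array(s["R"]).T@np.array(s["t"]), f(c),f(s))
hsv=cv2.cvtColor(c["img"],cv2.COLOR_BGR2HSV).astype(int)
# coaster
m=(hsv[...,1]>90)&(hsv[...,2]>15); m[:, :120]=0;m[:,205:]=0;m[:250]=0;m[340:]=0
k=max(blobs(m,100,c),key=cv2.contourArea); h=cv2.convexHull(k)
P=np.array([ray(c,u,v,.008)[:2] for u,v in h[:,0]],np.float32)
print("coaster",cv2.minEnclosingCircle(P),cv2.fitEllipse(P))
hs=cv2.cvtColor(s["img"],cv2.COLOR_BGR2HSV).astype(int)
for p in [(388,175),(375,167),(390,145),(420,180)]: print(p,hs[p[1],p[0]])
# foot pts
def cp(x,y,u0,v0,sc): return u0+(x+.5)/sc-.5, v0+(y+.5)/sc-.5
for n,(x,y) in dict(right=(378,338),bottom=(318,415),top=(235,243)).items(): print("foot top",n,ray(c,*cp(x,y,135,260,10),.032))
for n,(x,y) in dict(left=(133,338),frontr=(232,345),fl=(140,345)).items(): print("foot scene",n,ray(s,*cp(x,y,365,120,8),.032))
print("handle top t",ray(c,*cp(143,292,135,260,10),.158)," s",ray(s,*cp(209,82,365,120,8),.158))
# toffees / slab
m=(hsv[...,1]>150)&(hsv[...,2]>30); m[:, :230]=0;m[:,370:]=0;m[:200]=0;m[310:]=0
for k in blobs(m,30,c):
    P=np.array([ray(c,u,v,.026)[:2] for u,v in k[:,0]],np.float32)*1000
    print("toffee",cv2.contourArea(k),cv2.minAreaRect(P),"\n",cv2.approxPolyDP(P,4,True)[:,0].round(0).tolist())
for n,(x,y) in dict(tl=(55,117),tr=(632,52),ml=(80,318),mr=(655,258),bl=(107,582),br=(688,517)).items():
    z={'t':.012,'m':.012,'b':.012}[n[0]]; print("slab",n,ray(c,*cp(x,y,225,190,5),z))
print("pot")
hv=hsv
for nm,z,x,y in [("right rim",.048,458,280),("bottom",.048,290,440),("bottom0",0,290,440),("top",.048,300,118),("left48",.048,103,280),("left0",0,103,280),("floorL",.006,143,280),("floorR",.006,410,280)]: print(nm,ray(c,*cp(x,y,430,265,10),z))
crop(s,"s_pot.png",170,235,65,65,9)
E
```

```text
C [0.38886504 0.01579291 1.48631274] [ 1.34871327 -0.57104489  1.12578753] 612.381145307321 491.70883474373124
coaster ((0.48990631103515625, 0.34676629304885864), 0.05827130004763603) ((0.48987817764282227, 0.34687793254852295), (0.11467264592647552, 0.11580508947372437), 4.97037410736084)
(388, 175) [ 15 110  97]
(375, 167) [ 14 109  98]
(390, 145) [ 11 167  52]
(420, 180) [103  27 132]
foot top right [0.48319013 0.32546321 0.032     ]
foot top bottom [0.4649342  0.33892007 0.032     ]
foot top top [0.5054881 0.3602891 0.032    ]
foot scene left [0.47936489 0.32957199 0.032     ]
foot scene frontr [0.5081044  0.35885415 0.032     ]
foot scene fl [0.48440782 0.3289206  0.032     ]
handle top t [0.4846417  0.34989634 0.158     ]  s [0.48590631 0.35064228 0.158     ]
toffee 203.0 ((517.1929321289062, 51.986541748046875), (36.344200134277344, 36.241668701171875), 19.07802963256836) 
 [[539.0, 43.0], [527.0, 74.0], [496.0, 61.0], [508.0, 30.0]]
toffee 206.0 ((523.8794555664062, 116.90541076660156), (36.64136505126953, 36.56741714477539), 8.544381141662598) 
 [[543.0, 103.0], [538.0, 136
[... 359 characters left out ...]
9.0], [547.0, -79.0], [554.0, -60.0], [542.0, -56.0], [525.0, -82.0]]
slab tl [0.68207755 0.18251337 0.012     ]
slab tr [ 0.71657071 -0.1007078   0.012     ]
slab ml [0.58276545 0.16803857 0.012     ]
slab mr [ 0.6140462  -0.11133035  0.012     ]
slab bl [0.4553629  0.15226633 0.012     ]
slab br [ 0.48818721 -0.12633516  0.012     ]
pot
right rim [ 0.48848227 -0.38847332  0.048     ]
bottom [ 0.4508953  -0.34778806  0.048     ]
bottom0 [ 0.4529654  -0.35992164  0.        ]
top [ 0.5263657  -0.35263624  0.048     ]
left48 [ 0.48795918 -0.30511285  0.048     ]
left0 [ 0.49126619 -0.31582226  0.        ]
floorL [ 0.49091347 -0.32414915  0.006     ]
floorR [ 0.49131838 -0.38867617  0.006     ]
```

View pics/s_pot.png

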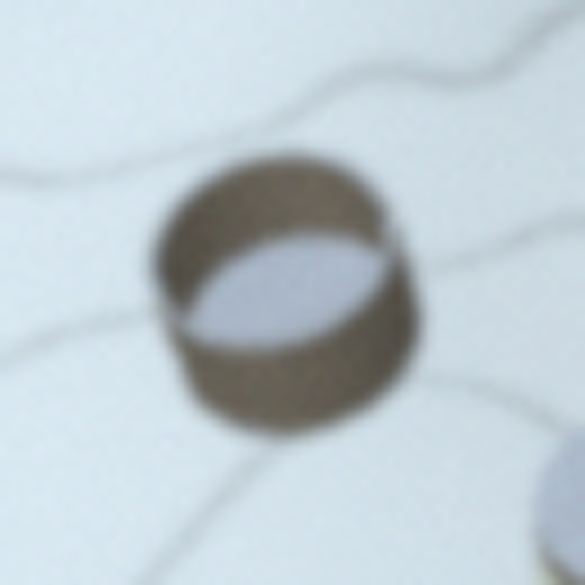

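```bash
cat >> h.py <<'E'
from scipy.spatial.transform import Rotation as Ro
def delta(x,y,z,yawz=None):
    """world target -> tool-frame shift; yawz: wanted world angle (deg) of tool z"""
    o=get_obs();R=Ro.from_quat(o["ee_rot"]).as_matrix()
    d=np.array([x,y,z])-o["position"]
    a=np.degrees(np.arctan2(R[1,2],R[0,2]))
    print("clk %.2f"%o["clock"],"pos",o["position"].round(4),"xaxis",R[:,0].round(3),"yaw z %.2f"%a,"F",o["ft_force"].round(1),"g %.3f"%o["grip_width"],"q7 %.2f"%o["joint_pos"][6])
    print(" tool shift",(R.T@d).round(4))
    if yawz is not None: print(" turn about tool x",-(np.radians((yawz-a+90)%180-90)).round(3))
E
python3 - <<'E'
from h import *
delta(.4853,.350,.20,-34); delta(.4853,.350,.20,56)
s=camera("scene")
im=s["img"].copy()
for z,r in((.048,.038),(0,.038),(.006,.035)):
    for a in np.linspace(0,6.28,60):
        p=proj(s,[.488+r*np.cos(a),-.352+r*np.sin(a),z]); 
        if z==.048: print(end="")
        im[int(round(p[1])),int(round(p[0]))]=(0,0,255) if z else (0,255,0)
c={"img":im};crop(c,"s_pot2.png",170,235,65,65,9)
E
```

```text
clk 0.40 pos [0.1846 0.5971 0.2392] xaxis [ 0. -0. -1.] yaw z 72.82 F [-0.5 -1.4  0.5] g 1.006 q7 -0.09
 tool shift [ 0.0392 -0.3603 -0.1473]
 turn about tool x -1.277
clk 0.40 pos [0.1846 0.5971 0.2392] xaxis [ 0. -0. -1.] yaw z 72.82 F [-0.5 -1.4  0.5] g 1.006 q7 -0.09
 tool shift [ 0.0392 -0.3603 -0.1473]
 turn about tool x 0.294
```

View pics/s_pot2.png

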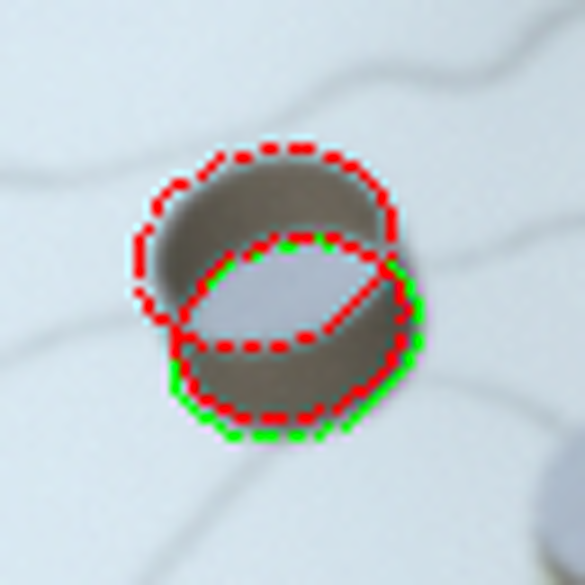

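play_rows --increments "0 -0.036 -0.0147 0;0 -0.036 -0.0147 0;0 -0.036 -0.0147 0;0 -0.036 -0.0147 0;0 -0.036 -0.0147 0;0 -0.036 -0.0147 0;0 -0.036 -0.0147 0;0 -0.036 -0.0147 0;0 -0.036 -0.0147 0;0 -0.036 -0.0147 0;0 0 0 0.098;0 0 0 0.098;0 0 0 0.098;0 0 0 0" --hand -1

```text
clock: 1.85
position: [0.497, 0.3395, 0.2388]
ee_rot: [-0.329, 0.625, 0.329, 0.626]
ft_force: [0.7, -0.9, 0.1]
grip_width: 0.998
```

```bash
python3 - <<'E'
from h import *
delta(.4853,.350,.113,56)
E
```

```text
clk 1.85 pos [0.497  0.3395 0.2388] xaxis [ 0.001  0.001 -1.   ] yaw z 55.47 F [ 0.7 -0.9  0.1] g 0.998 q7 0.34
 tool shift [0.1258 0.0155 0.0019]
 turn about tool x -0.009
```

play_rows --increments "0 0.0155 0.002 0;0 0 0 0;0 0 0 0"

```text
clock: 2.15
position: [0.4854, 0.3498, 0.2389]
ee_rot: [-0.331, 0.624, 0.331, 0.625]
ft_force: [0.1, -0.5, 0.0]
grip_width: 1.006
```

```bash
python3 - <<'E'
from h import *
delta(.4853,.350,.113,56)
E
```

```text
clk 2.15 pos [0.4854 0.3498 0.2389] xaxis [ 0.001  0.001 -1.   ] yaw z 55.89 F [ 0.1 -0.5  0. ] g 1.006 q7 0.32
 tool shift [ 1.259e-01  3.000e-04 -1.000e-04]
 turn about tool x -0.002
```

play_rows --increments "0.03 0 0 0;0.03 0 0 0;0.03 0 0 0;0.02 0 0 0;0.015 0 0 0;0 0 0 0;0 0 0 0"

```text
clock: 2.85
position: [0.4894, 0.3477, 0.1114]
ee_rot: [-0.334, 0.621, 0.334, 0.625]
ft_force: [0.2, 1.5, 0.7]
grip_width: 1.001
```

```bash
python3 - <<'E'
from h import *
delta(.4853,.350,.113,56)
c=camera("scene");crop(c,"s_g1.png",330,70,120,110,6)
E
```

```text
clk 2.85 pos [0.4894 0.3477 0.1114] xaxis [ 0.005  0.002 -1.   ] yaw z 56.34 F [0.2 1.5 0.7] g 1.001 q7 0.34
 tool shift [-0.0016  0.0047 -0.0004]
 turn about tool x 0.006
```

View pics/s_g1.png

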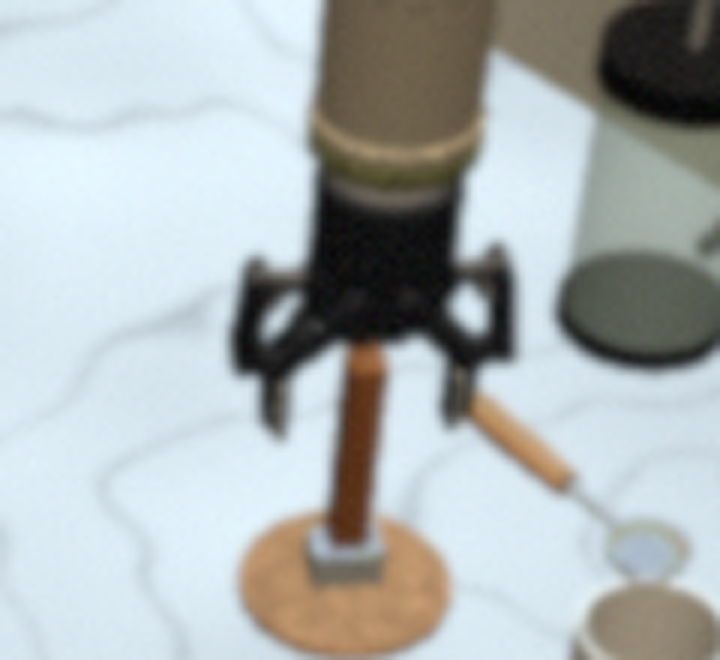

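The picture shows the open jaws either side of the handle, so I centre the gripper and close it.

play_rows --increments "-0.001 0.0045 0 0;0 0 0 0"

```text
clock: 3.1
position: [0.4863, 0.3509, 0.1145]
ee_rot: [-0.334, 0.62, 0.334, 0.626]
ft_force: [-1.1, 0.8, 0.4]
grip_width: 1.004
```

play_rows --increments "0 0 0 0;0 0 0 0;0 0 0 0;0 0 0 0;0 0 0 0;0 0 0 0;0 0 0 0;0 0 0 0" --hand 1 --squeeze 50

```text
clock: 3.9
position: [0.4868, 0.3515, 0.1163]
ee_rot: [-0.334, 0.619, 0.334, 0.627]
ft_force: [-0.3, -0.2, 0.8]
grip_width: 0.251
```

```bash
python3 - <<'E'
from h import *
delta(.4853,.350,.113,56)
c=camera("scene");crop(c,"s_g2.png",330,70,120,110,6)
E
```

```text
clk 3.90 pos [0.4868 0.3515 0.1163] xaxis [ 0.009  0.006 -1.   ] yaw z 56.39 F [-0.3 -0.2  0.8] g 0.251 q7 0.34
 tool shift [ 0.0033  0.0005 -0.0021]
 turn about tool x 0.007
```

View pics/s_g2.png

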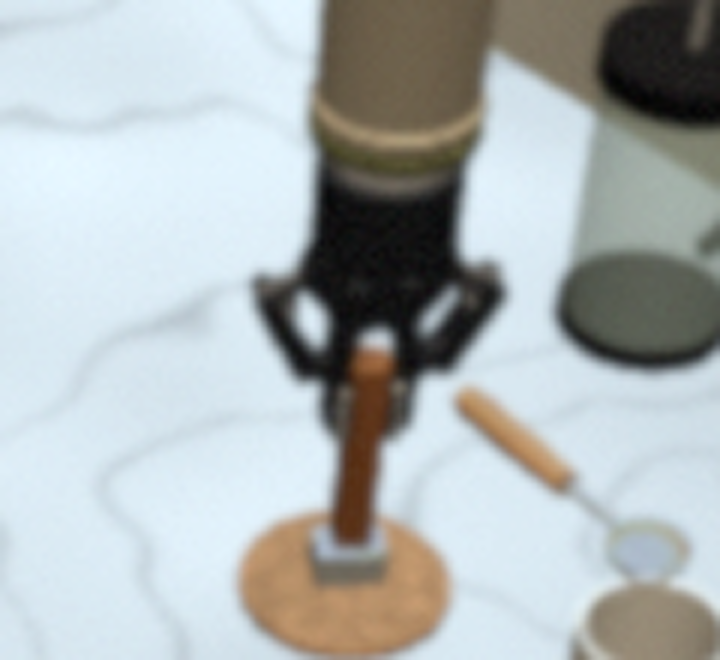

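play_rows --increments "-0.02 0 0 0;-0.03 0 0 0;-0.03 0 0 0;-0.015 0 0 0"

```text
clock: 4.35
position: [0.4839, 0.3493, 0.2097]
ee_rot: [-0.335, 0.623, 0.334, 0.624]
ft_force: [0.7, 0.4, -1.9]
grip_width: 0.251
```

```bash
python3 - <<'E'
from h import *
delta(.489,-.3505,.20)
c=camera("scene");crop(c,"s_g3.png",330,50,120,130,5)
E
```

```text
clk 4.35 pos [0.4839 0.3493 0.2097] xaxis [ 0.003 -0.    -1.   ] yaw z 56.38 F [ 0.7  0.4 -1.9] g 0.251 q7 0.32
 tool shift [ 0.01   -0.3916 -0.5799]
```

View pics/s_g3.png

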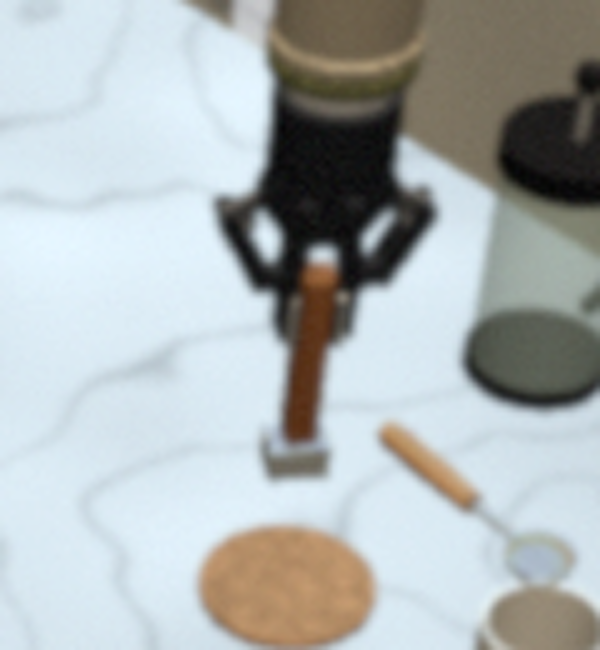

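play_rows --increments "0 -0.012 -0.018 0;0 -0.0165 -0.0245 0;0 -0.0225 -0.034 0;0 -0.0225 -0.034 0;0 -0.0225 -0.034 0;0 -0.0225 -0.034 0;0 -0.0225 -0.034 0;0 -0.0225 -0.034 0;0 -0.0225 -0.034 0;0 -0.0225 -0.034 0;0 -0.0225 -0.034 0;0 -0.0225 -0.034 0;0 -0.0225 -0.034 0;0 -0.0225 -0.034 0;0 -0.0225 -0.034 0;0 -0.0165 -0.0245 0;0 -0.008 -0.012 0;0 0 0 0"

```text
clock: 6.2
position: [0.4771, -0.2992, 0.196]
ee_rot: [-0.335, 0.625, 0.336, 0.62]
ft_force: [-0.9, 0.2, -2.7]
grip_width: 0.249
```

```bash
python3 - <<'E'
from h import *
delta(.489,-.3505,.20)
E
```

```text
clk 6.20 pos [ 0.4771 -0.2992  0.196 ] xaxis [-0.008 -0.002 -1.   ] yaw z 56.63 F [-0.9  0.2 -2.7] g 0.249 q7 1.61
 tool shift [-0.004  -0.0382 -0.0363]
```

play_rows --increments "-0.003 -0.018 -0.018 0;0 -0.018 -0.017 0;0 0 0 0"

```text
clock: 6.5
position: [0.4882, -0.3466, 0.1965]
ee_rot: [-0.334, 0.625, 0.338, 0.619]
ft_force: [-0.1, 0.4, -1.2]
grip_width: 0.256
```

```bash
python3 - <<'E'
from h import *
delta(.490,-.3505,.20)
c=camera("scene");cv2.imwrite("pics/a.png",c["img"]);crop(c,"s_p1.png",150,130,110,170,4)
c=camera("top");crop(c,"t_p1.png",400,215,130,125,4)
E
```

```text
clk 6.50 pos [ 0.4882 -0.3466  0.1965] xaxis [-0.01   0.001 -1.   ] yaw z 56.77 F [-0.1  0.4 -1.2] g 0.256 q7 1.72
 tool shift [-0.0036 -0.0036 -0.0023]
```

View pics/s_p1.png

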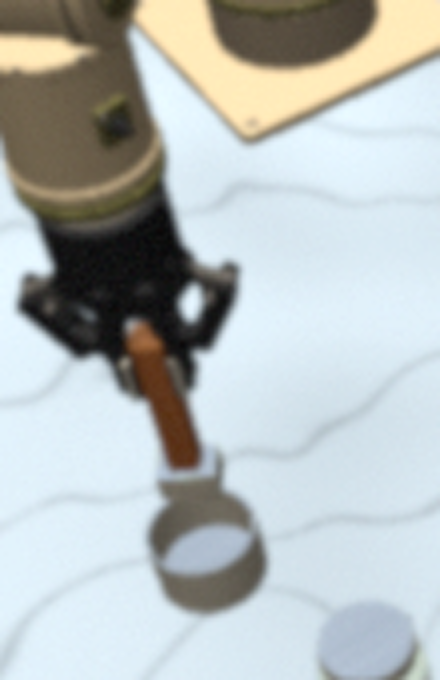

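View pics/t_p1.png

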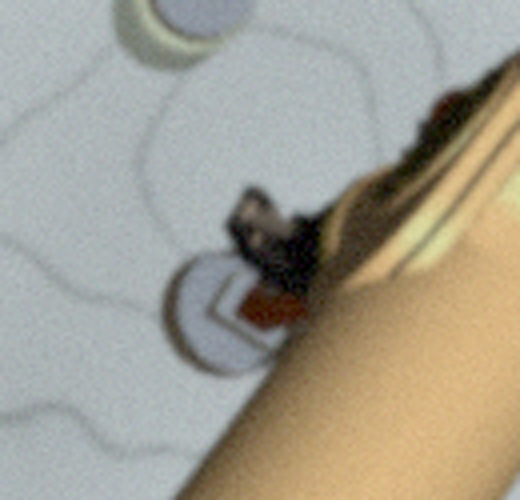

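```bash
python3 - <<'E'
from h import *
delta(.4926,-.3485,.118)
for n,u0,v0 in(("top",400,215),("scene",150,130)):
    c=camera(n);a=np.radians(-33.5);ex=np.array([np.cos(a),np.sin(a),0]);ey=np.array([-ex[1],ex[0],0])
    c["img"]=cv2.resize(c["img"],None,fx=4,fy=4,interpolation=cv2.INTER_CUBIC)
    for z,col in((.088,(0,0,255)),(.112,(0,120,0))):
        pts=[]
        for sx,sy in((1,1),(1,-1),(-1,-1),(-1,1)):
            X=np.array([.4846,-.3487,z])+sx*.014*ex+sy*.020*ey
            cc=dict(c);cc["img"]=np.zeros((480,640)); p=proj(cc,X); pts.append(p*4+1.5)
        cv2.polylines(c["img"],[np.array(pts).round().astype(int)],True,col,1)
    c["img"]=c["img"]
    im=c["img"][v0*4:v0*4+600,u0*4:u0*4+480]; cv2.imwrite(f"pics/{n}_ov.png",np.clip(im*1.5,0,255).astype(np.uint8))
E
```

```text
clk 6.60 pos [ 0.4885 -0.3441  0.1964] xaxis [-0.01   0.003 -1.   ] yaw z 56.88 F [ 0.6 -0.2 -2.3] g 0.250 q7 1.72
 tool shift [ 0.0784 -0.0066 -0.0012]
```

View pics/top_ov.png

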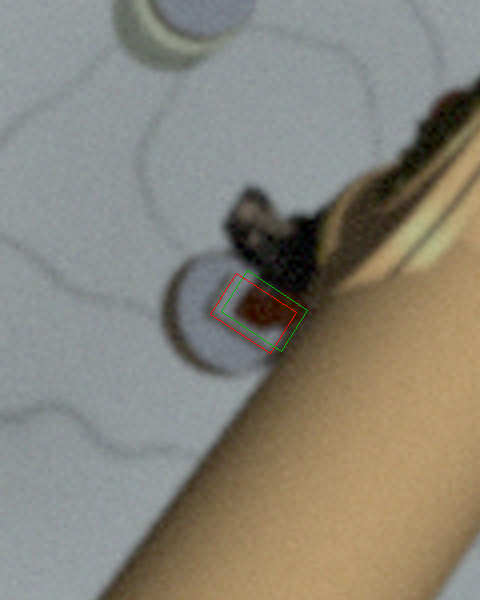

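View pics/scene_ov.png

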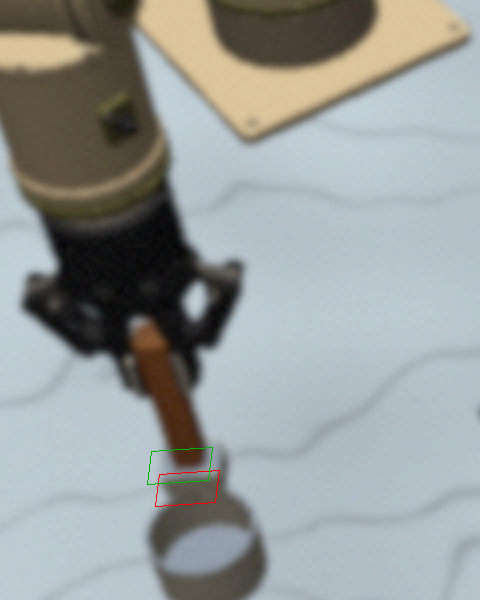

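play_rows --increments "0.015 -0.0065 0.001 0;0.016 0 0 0;0 0 0 0"

```text
clock: 7.0
position: [0.4963, -0.3431, 0.1634]
ee_rot: [-0.335, 0.623, 0.341, 0.619]
ft_force: [-0.3, -0.2, -2.4]
grip_width: 0.254
```

```bash
python3 - <<'E'
from h import *
c=camera("scene");crop(c,"s_p2.png",175,220,55,65,9)
c=camera("top");crop(c,"t_p2.png",430,250,70,70,8)
delta(.4915,-.350,.118)
E
```

```text
clk 7.10 pos [ 0.4969 -0.3439  0.1655] xaxis [-0.006  0.004 -1.   ] yaw z 57.16 F [ 1.2  0.1 -1.8] g 0.251 q7 1.73
 tool shift [ 0.0475  0.0009 -0.0081]
```

View pics/s_p2.png

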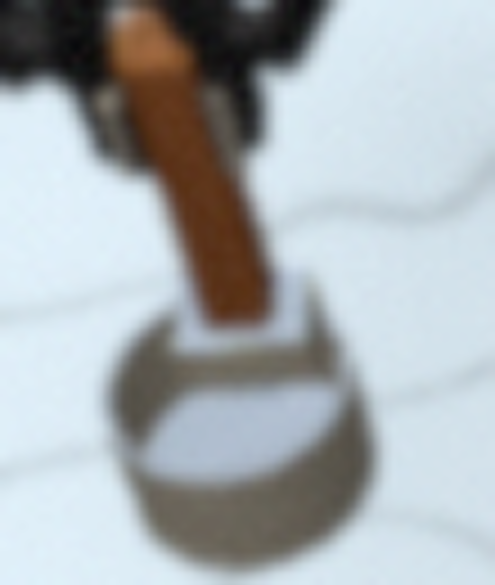

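View pics/t_p2.png

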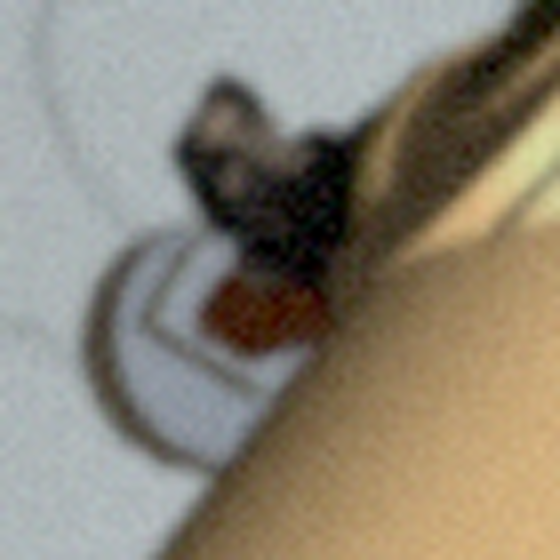

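play_rows --increments "0 0.001 -0.008 0;0 0 0 0"

```text
clock: 7.3
position: [0.4918, -0.3507, 0.1664]
ee_rot: [-0.337, 0.622, 0.34, 0.62]
ft_force: [0.2, -0.9, -0.9]
grip_width: 0.254
```

```bash
python3 - <<'E'
from h import *
c=camera("scene");crop(c,"s_p3.png",175,220,55,65,9)
delta(.4915,-.350,.118)
E
```

```text
clk 7.35 pos [ 0.4925 -0.35    0.1664] xaxis [-0.004  0.003 -1.   ] yaw z 57.22 F [ 0.1  0.1 -2. ] g 0.251 q7 1.75
 tool shift [ 0.0484  0.0006 -0.0005]
```

View pics/s_p3.png

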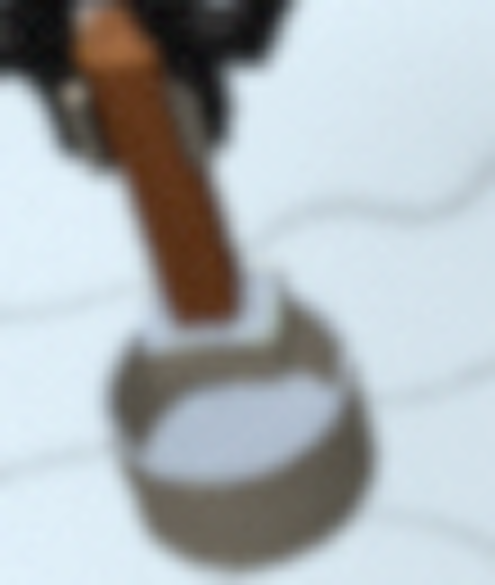

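```bash
python3 - <<'E'
from h import *
c=camera("scene")
g=lambda x,y:(175+(x+.5)/9-.5,220+(y+.5)/9-.5)
b=.1664-.1083
print(ray(c,*g(213,320),b+.024), ray(c,*g(232,387),.048))
print(proj(c,[.489,-.351,b+.024]),g(213,320))
for p in[(145,345),(280,275),(275,345),(165,285)]: print(ray(c,*g(*p),b+.024))
E
```

```text
[ 0.4935546  -0.34930533  0.0821    ] [ 0.49225444 -0.34989693  0.048     ]
[196.84814394 254.36724225] (198.22222222222223, 255.11111111111111)
[ 0.48941438 -0.36972749  0.0821    ]
[ 0.49075806 -0.32519823  0.0821    ]
[ 0.51337551 -0.33931493  0.0821    ]
[ 0.47271937 -0.35427289  0.0821    ]
```

play_rows --increments "0.014 0 0 0;0.014 0 0 0;0.012 0 0 0;0.003 0 0 0"

```text
clock: 7.8
position: [0.4928, -0.3491, 0.1197]
ee_rot: [-0.337, 0.621, 0.341, 0.62]
ft_force: [-0.5, -0.4, -2.1]
grip_width: 0.249
```

```bash
python3 - <<'E'
from h import *
delta(.492,-.350,.1175)
E
```

```text
clk 7.80 pos [ 0.4928 -0.3491  0.1197] xaxis [-0.004  0.004 -1.   ] yaw z 57.27 F [-0.5 -0.4 -2.1] g 0.249 q7 1.77
 tool shift [ 0.0022  0.0002 -0.0012]
```

play_rows --increments "0.002 0 -0.001 0;0.001 0 0 0"

```text
clock: 8.0
position: [0.4917, -0.3497, 0.1154]
ee_rot: [-0.337, 0.622, 0.341, 0.62]
ft_force: [0.5, -0.2, -1.8]
grip_width: 0.248
```

```bash
python3 - <<'E'
from h import *
c=camera("scene");crop(c,"s_p4.png",175,220,55,65,9)
delta(.492,-.350,.1175)
E
```

```text
clk 8.05 pos [ 0.4918 -0.3497  0.1154] xaxis [-0.005  0.004 -1.   ] yaw z 57.27 F [ 0.8  0.  -2.8] g 0.250 q7 1.78
 tool shift [-0.0021 -0.0003 -0.0002]
```

View pics/s_p4.png

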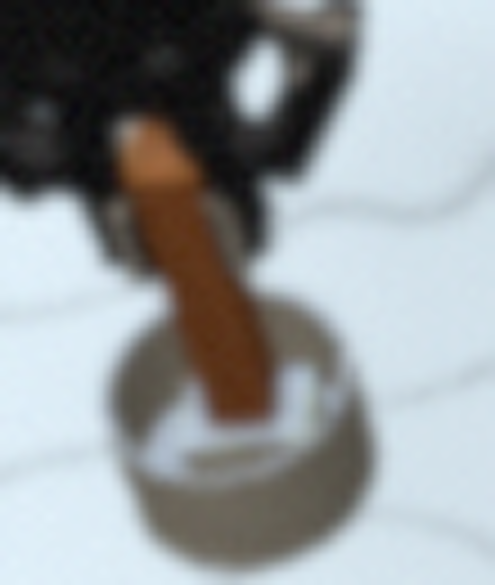

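play_rows --increments "-0.015 0 0 0;-0.025 0 0 0;-0.025 0 0 0;-0.02 0 0 0;0 0 0 0"

```text
clock: 8.55
position: [0.4927, -0.3512, 0.2094]
ee_rot: [-0.338, 0.621, 0.339, 0.621]
ft_force: [0.1, -0.2, -1.9]
grip_width: 0.247
```

```bash
python3 - <<'E'
from h import *
c=camera("scene");crop(c,"s_p5.png",160,170,100,120,6)
delta(.485,-.071,.20,85)
E
```

```text
clk 8.60 pos [ 0.4923 -0.3509  0.2079] xaxis [-0.003  0.003 -1.   ] yaw z 57.21 F [ 0.3 -1.  -1. ] g 0.248 q7 1.73
 tool shift [0.0087 0.1577 0.2313]
 turn about tool x -0.485
```

View pics/s_p5.png

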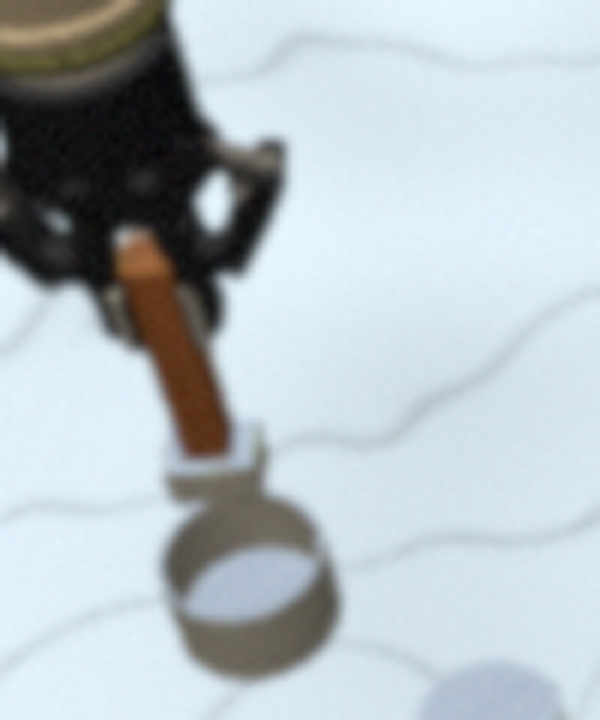

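play_rows --increments "0 0.011 0.016 0;0 0.019 0.028 0;0 0.022 0.032 0;0 0.022 0.032 0;0 0.022 0.032 0;0 0.022 0.032 0;0 0.019 0.028 0;0 0.01 0.014 0;0 0 0 -0.12;0 0 0 -0.12;0 0 0 -0.12;0 0 0 -0.12;0 0 0 0"

```text
clock: 9.9
position: [0.4782, -0.0794, 0.2003]
ee_rot: [-0.477, 0.521, 0.485, 0.515]
ft_force: [-0.4, -0.3, -2.2]
grip_width: 0.249
```

```bash
python3 - <<'E'
from h import *
delta(.480,-.071,.16,85)
E
```

```text
clk 9.90 pos [ 0.4782 -0.0794  0.2003] xaxis [-0.013  0.002 -1.   ] yaw z 85.78 F [-0.4 -0.3 -2.2] g 0.249 q7 1.60
 tool shift [ 0.0403 -0.0018  0.0085]
 turn about tool x 0.014
```

play_rows --increments "0.02 -0.001 0.0085 0;0.025 0 0 0;0 0 0 0"

```text
clock: 10.2
position: [0.4788, -0.0709, 0.1537]
ee_rot: [-0.474, 0.524, 0.482, 0.518]
ft_force: [-0.2, -0.8, -1.9]
grip_width: 0.249
```

```bash
python3 - <<'E'
from h import *
c=camera("scene");crop(c,"s_q1.png",240,165,130,110,6)
c=camera("top");crop(c,"t_q1.png",240,190,140,125,5)
delta(.480,-.071,.1223,85)
E
```

```text
clk 10.30 pos [ 0.4805 -0.071   0.1565] xaxis [-0.009  0.003 -1.   ] yaw z 85.19 F [-0.  -0.  -0.6] g 0.253 q7 1.59
 tool shift [ 0.0342  0.0002 -0.0001]
 turn about tool x 0.003
```

View pics/s_q1.png

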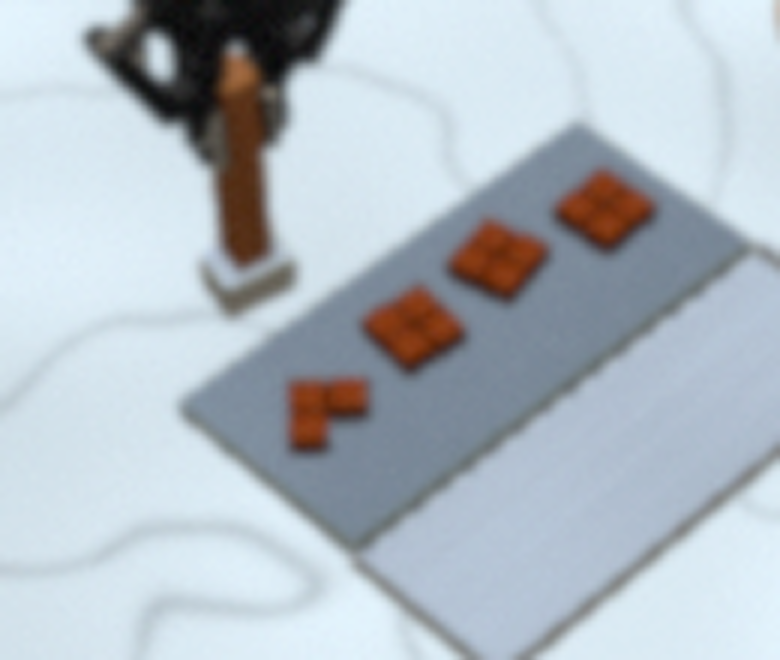

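View pics/t_q1.png

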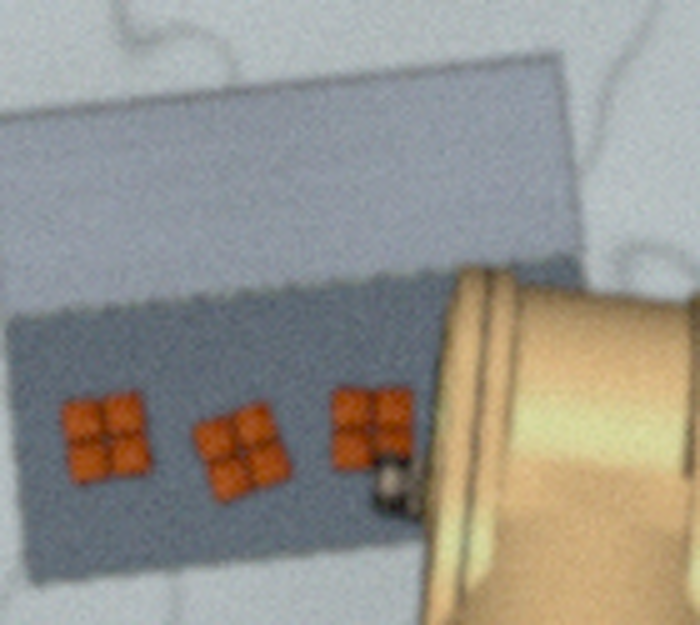

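```bash
python3 - <<'E'
from h import *
c=camera("scene")
g=lambda x,y:(240+(x+.5)/6-.5,165+(y+.5)/6-.5)
b=.1565-.1083
print("foot bottom corners +x-y, +x+y, -x-y")
for p in[(232,316),(294,284),(206,284)]: print(ray(c,*g(*p),b))
print("foot top"); 
for p in[(228,292),(294,265),(203,265)]: print(ray(c,*g(*p),b+.024))
print("toffee top corners outer vertex, y end, x end")
for p in[(290,378),(368,378),(290,448),(326,448)]: print(ray(c,*g(*p),.026))
print("c corners");
for p in[(363,325),(410,370),(465,328),(415,286)]: print(ray(c,*g(*p),.026))
print("slab corner", ray(c,*g(182,407),.012),ray(c,*g(357,550),.012))
E
```

```text
foot bottom corners +x-y, +x+y, -x-y
[ 0.48607462 -0.08762597  0.0482    ]
[ 0.48741204 -0.05123214  0.0482    ]
[ 0.46023306 -0.08565658  0.0482    ]
foot top
[ 0.49105379 -0.09103682  0.0722    ]
[ 0.49620548 -0.05551547  0.0722    ]
[ 0.46856399 -0.0905202   0.0722    ]
toffee top corners outer vertex, y end, x end
[ 0.52031399 -0.07849231  0.026     ]
[ 0.54419847 -0.04821781  0.026     ]
[ 0.55714112 -0.10429819  0.026     ]
[ 0.56793997 -0.09060291  0.026     ]
c corners
[ 0.51411972 -0.02945711  0.026     ]
[ 0.55283744 -0.02879595  0.026     ]
[0.54745177 0.0095086  0.026     ]
[0.50889631 0.00693059 0.026     ]
slab corner [ 0.4921832  -0.12529762  0.012     ] [ 0.61855489 -0.10952414  0.012     ]
```

play_rows --increments "0.015 0 -0.001 0;0.015 0 0 0;0 0 0 0"

```text
clock: 10.65
position: [0.4833, -0.0724, 0.1305]
ee_rot: [-0.476, 0.521, 0.479, 0.522]
ft_force: [-0.5, -0.3, -1.5]
grip_width: 0.252
```

```bash
python3 - <<'E'
from h import *
delta(.50,-.072,.125,85)
E
```

```text
clk 10.65 pos [ 0.4833 -0.0724  0.1305] xaxis [-0.002  0.004 -1.   ] yaw z 85.01 F [-0.5 -0.3 -1.5] g 0.252 q7 1.61
 tool shift [ 0.0055 -0.0166  0.0019]
 turn about tool x 0.0
```

play_rows --increments "0.004 -0.006 0.001 0;0.001 -0.008 0.001 0;0 -0.003 0 0"

```text
clock: 10.95
position: [0.5034, -0.0718, 0.1284]
ee_rot: [-0.477, 0.52, 0.478, 0.523]
ft_force: [0.0, 0.8, -1.8]
grip_width: 0.253
```

```bash
python3 - <<'E'
from h import *
delta(.52,-.072,.125,85)
c=camera("scene");crop(c,"s_q2.png",240,165,130,110,6)
E
```

```text
clk 10.95 pos [ 0.5034 -0.0718  0.1284] xaxis [ 0.003  0.005 -1.   ] yaw z 84.95 F [ 0.   0.8 -1.8] g 0.253 q7 1.63
 tool shift [ 0.0034 -0.0165  0.0013]
 turn about tool x -0.001
```

View pics/s_q2.png

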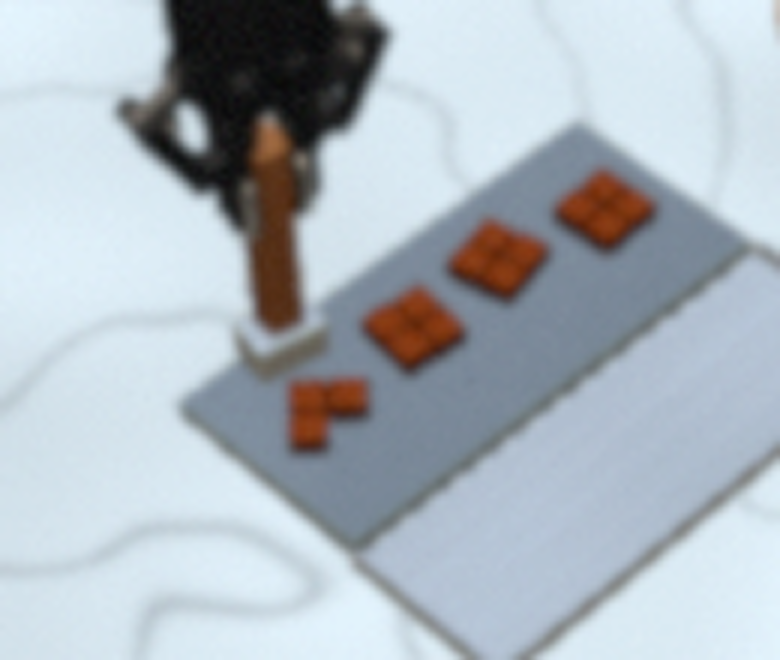

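play_rows --increments "0.003 -0.004 0.0005 0;0.001 -0.01 0.001 0;0 -0.01 0.001 0;0 -0.01 0.001 0"

```text
clock: 11.4
position: [0.5401, -0.0714, 0.1247]
ee_rot: [-0.477, 0.52, 0.478, 0.524]
ft_force: [-0.0, -0.3, -1.2]
grip_width: 0.245
```

```bash
python3 - <<'E'
from h import *
delta(.62,-.072,.125,85)
c=camera("scene");crop(c,"s_q3.png",240,165,130,110,6)
E
```

```text
clk 11.40 pos [ 0.5401 -0.0714  0.1247] xaxis [ 0.003  0.005 -1.   ] yaw z 84.95 F [-0.  -0.3 -1.2] g 0.245 q7 1.67
 tool shift [-0.0001 -0.0796  0.0064]
 turn about tool x -0.001
```

View pics/s_q3.png

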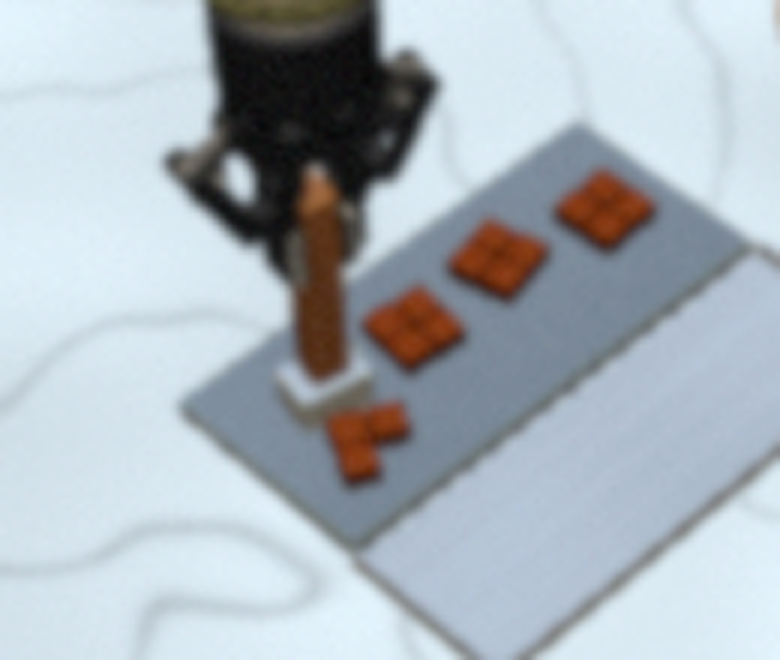

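play_rows --increments "0 -0.01 0.001 0;0 -0.01 0.001 0;0 -0.01 0.001 0;0 -0.01 0.001 0"

```text
clock: 11.85
position: [0.5843, -0.0706, 0.1245]
ee_rot: [-0.477, 0.52, 0.478, 0.523]
ft_force: [-0.1, -0.0, -1.4]
grip_width: 0.253
```

```bash
python3 - <<'E'
from h import *
delta(.62,-.072,.125,85)
c=camera("scene");crop(c,"s_q4.png",240,165,130,110,6)
E
```

```text
clk 11.85 pos [ 0.5843 -0.0706  0.1245] xaxis [ 0.003  0.004 -1.   ] yaw z 85.00 F [-0.1 -0.  -1.4] g 0.253 q7 1.69
 tool shift [-0.0004 -0.0357  0.0017]
 turn about tool x -0.0
```

View pics/s_q4.png

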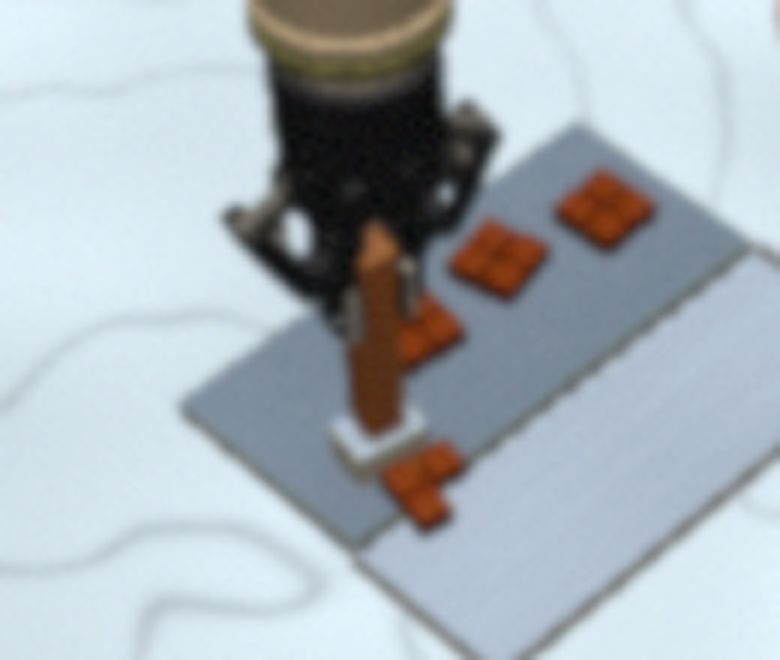

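play_rows --increments "0 -0.009 0.0005 0;0 -0.009 0.0005 0;0 -0.009 0.0005 0;0 -0.008 0.0005 0;0 0 0 0"

```text
clock: 12.4
position: [0.6241, -0.0714, 0.1244]
ee_rot: [-0.478, 0.519, 0.478, 0.523]
ft_force: [0.3, -0.0, -1.8]
grip_width: 0.253
```

```bash
python3 - <<'E'
from h import *
delta(.62,-.072,.125,85)
c=camera("scene");crop(c,"s_q5.png",270,185,110,100,7)
E
```

```text
clk 12.40 pos [ 0.6241 -0.0714  0.1244] xaxis [ 0.004  0.004 -1.   ] yaw z 85.04 F [ 0.3 -0.  -1.8] g 0.253 q7 1.71
 tool shift [-0.0006  0.0041 -0.0009]
 turn about tool x 0.001
```

View pics/s_q5.png

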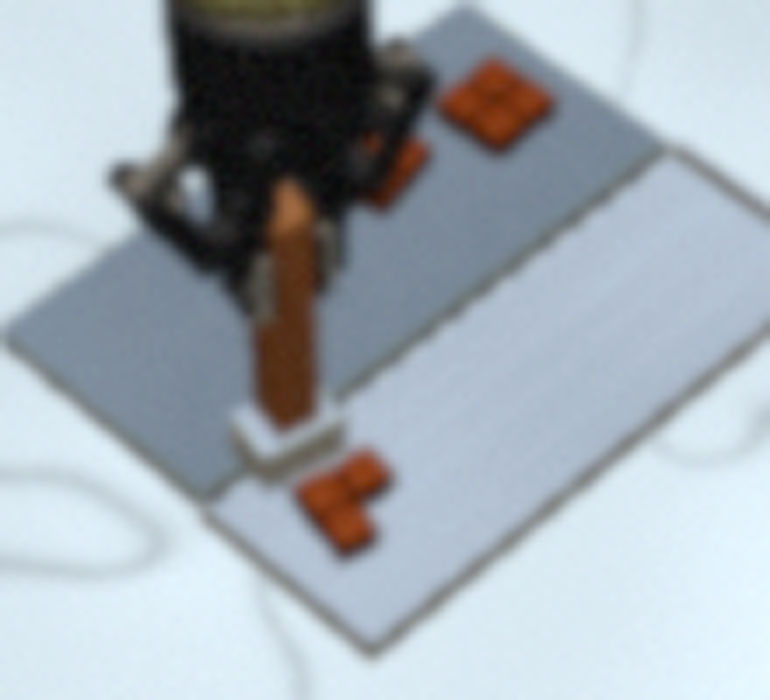

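play_rows --increments "0 0.01 0 0;-0.01 0.01 0 0;-0.03 0 0 0;-0.03 0 0 0;-0.02 0 0 0;0 0.03 0 0;0 0.035 0 0;0 0.035 0 0;0 0.015 0 0;0 0 0 0"

```text
clock: 13.45
position: [0.4743, -0.0606, 0.2155]
ee_rot: [-0.475, 0.52, 0.48, 0.523]
ft_force: [0.6, -0.1, -1.8]
grip_width: 0.251
```

```bash
python3 - <<'E'
from h import *
delta(.49,.3468,.20,56)
c=camera("scene");crop(c,"s_q6.png",270,185,110,100,7)
c=camera("top");crop(c,"t_q6.png",225,190,150,125,5)
E
```

```text
clk 13.45 pos [ 0.4743 -0.0606  0.2155] xaxis [-0.001  0.007 -1.   ] yaw z 84.95 F [ 0.6 -0.1 -1.8] g 0.251 q7 1.53
 tool shift [0.0185 0.0202 0.4071]
 turn about tool x 0.505
```

View pics/s_q6.png

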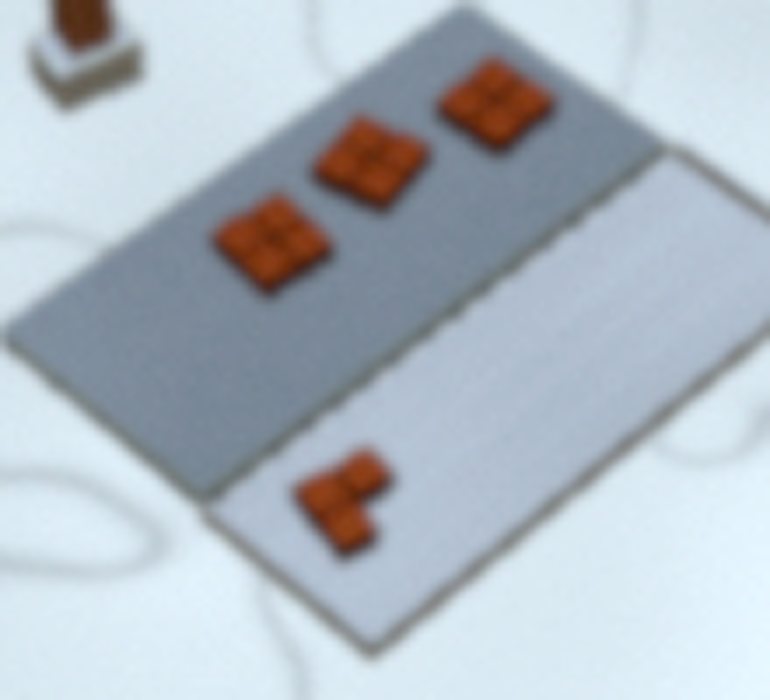

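View pics/t_q6.png

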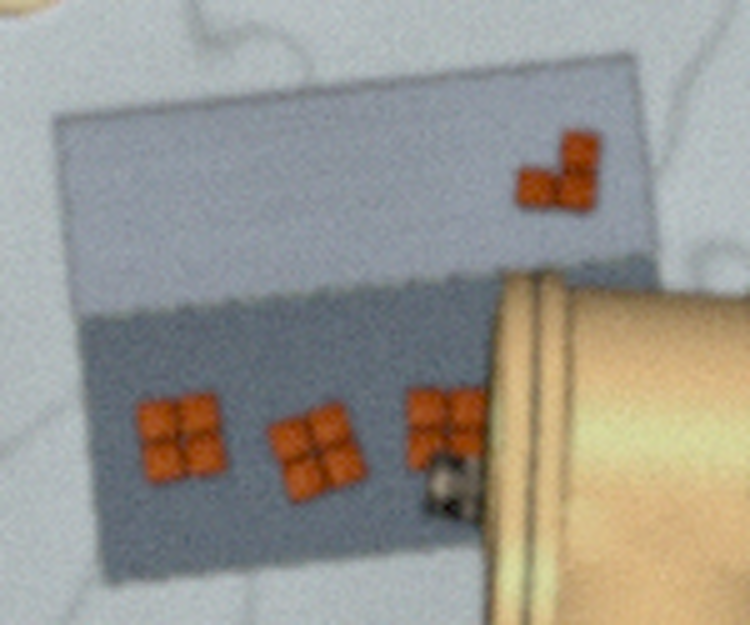

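The broken toffee lies flat in the tray with a clear gap to the slab edge, and the whole toffees look unmoved. Now I go back to the coaster.

play_rows --increments "0 0.001 0.02 0;0 0.002 0.03 0;0 0.002 0.04 0;0 0.002 0.04 0;0 0.002 0.04 0;0 0.002 0.04 0;0 0.002 0.04 0;0 0.002 0.04 0;0 0.002 0.04 0;0 0.001 0.03 0;0 0.001 0.015 0;0 0 0 0;0 0 0 0"

```text
clock: 14.85
position: [0.4995, 0.3288, 0.2123]
ee_rot: [-0.475, 0.523, 0.477, 0.523]
ft_force: [-0.1, -0.5, -2.7]
grip_width: 0.25
```

```bash
python3 - <<'E'
from h import *
delta(.49,.3468,.16)
E
```

```text
clk 14.85 pos [0.4995 0.3288 0.2123] xaxis [-0.001  0.003 -1.   ] yaw z 84.59 F [-0.1 -0.5 -2.7] g 0.250 q7 0.87
 tool shift [0.0524 0.0111 0.0169]
```

play_rows --increments "0 0.011 0.017 0;0.02 0 0 0;0.03 0 0 0;0 0 0 0"

```text
clock: 15.25
position: [0.4933, 0.3403, 0.1622]
ee_rot: [-0.473, 0.524, 0.474, 0.526]
ft_force: [-0.1, -0.8, -3.0]
grip_width: 0.25
```

```bash
python3 - <<'E'
from h import *
delta(.49,.3468,.1163)
c=camera("scene");crop(c,"s_r1.png",330,70,120,110,6)
c=camera("top");crop(c,"t_r1.png",110,240,110,100,6)
E
```

```text
clk 15.25 pos [0.4933 0.3403 0.1622] xaxis [ 0.002  0.001 -1.   ] yaw z 84.08 F [-0.1 -0.8 -3. ] g 0.250 q7 0.85
 tool shift [0.0459 0.004  0.0061]
```

View pics/s_r1.png

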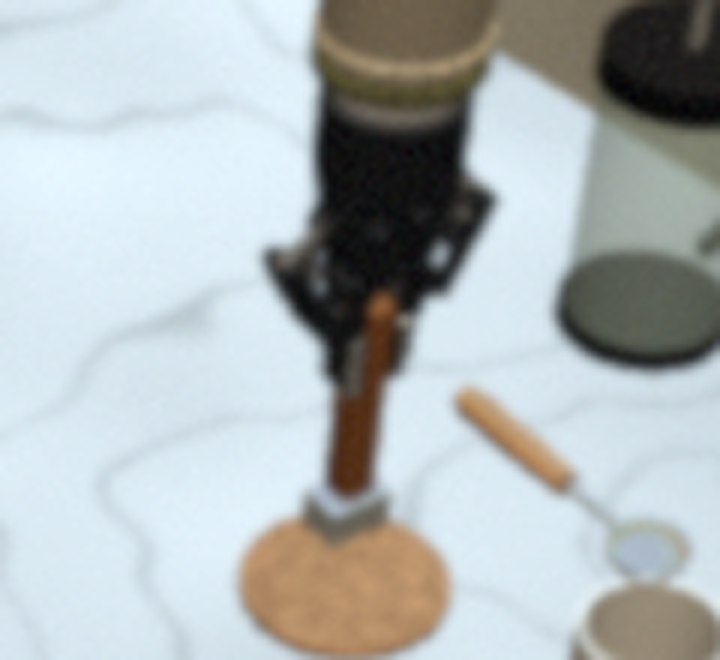

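View pics/t_r1.png

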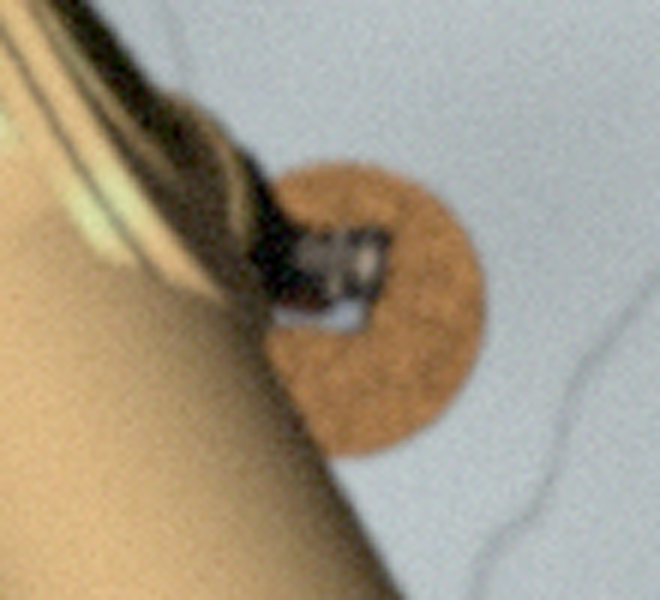

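play_rows --increments "0.015 0.003 0.004 0;0.015 0 0 0;0.006 0 0 0;0 0 0 0"

```text
clock: 15.75
position: [0.4949, 0.3459, 0.1312]
ee_rot: [-0.473, 0.521, 0.473, 0.53]
ft_force: [0.7, 0.6, -1.9]
grip_width: 0.252
```

```bash
python3 - <<'E'
from h import *
delta(.49,.3468,.1163)
E
```

```text
clk 15.75 pos [0.4949 0.3459 0.1312] xaxis [ 0.01   0.008 -1.   ] yaw z 83.93 F [ 0.7  0.6 -1.9] g 0.252 q7 0.84
 tool shift [0.0148 0.0051 0.0002]
```

play_rows --increments "0.008 0.003 0 0;0.005 0 0 0;0 0 0 0"

```text
clock: 16.05
position: [0.4919, 0.3465, 0.1174]
ee_rot: [-0.473, 0.521, 0.473, 0.53]
ft_force: [0.1, 0.3, -2.3]
grip_width: 0.253
```

```bash
python3 - <<'E'
from h import *
delta(.49,.3468,.1163)
E
```

```text
clk 16.05 pos [0.4919 0.3465 0.1174] xaxis [ 0.011  0.008 -1.   ] yaw z 83.94 F [ 0.1  0.3 -2.3] g 0.253 q7 0.84
 tool shift [0.001  0.002  0.0001]
```

play_rows --increments "0.002 0 0 0;0.001 0 0 0"

```text
clock: 16.25
position: [0.4927, 0.3469, 0.1165]
ee_rot: [-0.473, 0.52, 0.473, 0.531]
ft_force: [-3.7, -2.8, 7.3]
grip_width: 0.25
```

```bash
python3 - <<'E'
from h import *
delta(.49,.3468,.1163)
c=camera("scene");crop(c,"s_r2.png",330,70,120,110,6)
E
```

```text
clk 16.25 pos [0.4927 0.3469 0.1165] xaxis [ 0.012  0.01  -1.   ] yaw z 83.94 F [-3.7 -2.8  7.3] g 0.250 q7 0.84
 tool shift [ 0.0002  0.0026 -0.0004]
```

View pics/s_r2.png

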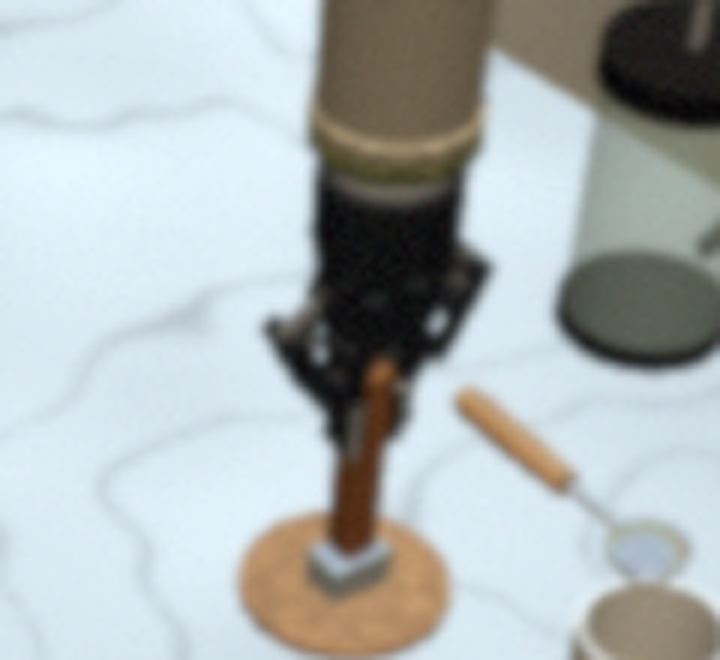

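play_rows --increments "0 0 0 0;0 0 0 0;0 0 0 0;0 0 0 0;0 0 0 0;0 0 0 0;0 0 0 0" --hand -1

```text
clock: 17.0
position: [0.4938, 0.3477, 0.118]
ee_rot: [-0.473, 0.519, 0.473, 0.532]
ft_force: [-0.0, -0.1, 0.5]
grip_width: 0.999
```

```bash
python3 - <<'E'
from h import *
delta(.49,.3468,.1163)
c=camera("scene");crop(c,"s_r3.png",330,70,120,110,6)
E
```

```text
clk 17.00 pos [0.4938 0.3477 0.118 ] xaxis [ 0.015  0.012 -1.   ] yaw z 83.94 F [-0.  -0.1  0.5] g 0.999 q7 0.84
 tool shift [ 0.0017  0.0037 -0.0013]
```

View pics/s_r3.png

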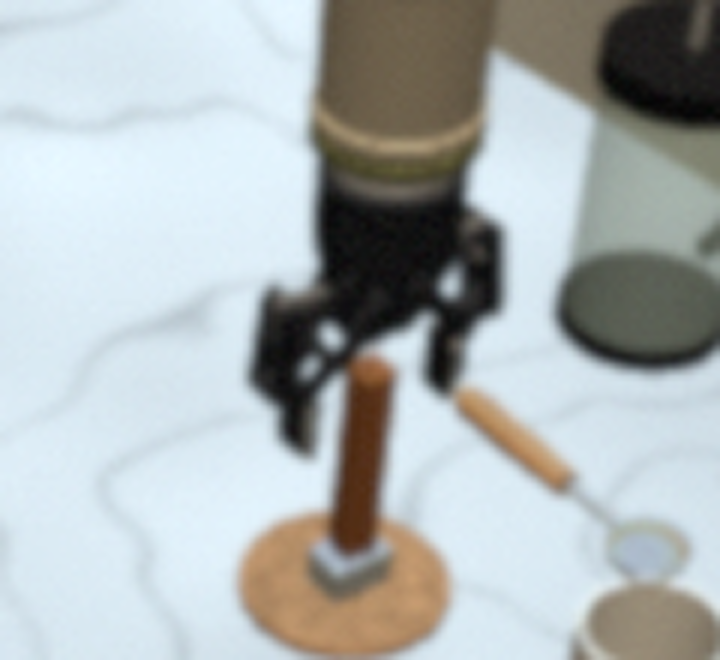

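Released, and the pusher is standing. I withdraw upward, then back toward the robot to clear the view.

play_rows --increments "-0.02 0 0 0;-0.03 0 0 0;-0.04 0 0 0;-0.04 0 0 0;-0.03 0 0 0;0 0.03 0 0;0 0.03 0 0;0 0.01 0 0;0 0 0 0"

```text
clock: 17.95
position: [0.4199, 0.3524, 0.2832]
ee_rot: [-0.473, 0.52, 0.472, 0.532]
ft_force: [1.2, -0.4, -0.3]
grip_width: 1.0
```

```bash
python3 - <<'E'
from h import *
delta(.49,.3468,.1163)
c=camera("scene");cv2.imwrite("pics/s_end.png",np.clip(c["img"]*1.3,0,255).astype(np.uint8))
c=camera("top");cv2.imwrite("pics/t_end.png",np.clip(c["img"]*1.6,0,255).astype(np.uint8))
a=cv2.imread("pics/top0.png").astype(int);d=np.abs(cv2.blur(c["img"],(3,3)).astype(int)-cv2.blur(a.astype(np.uint8),(3,3))).max(2)
cv2.imwrite("pics/diff.png",((d>12)*255).astype(np.uint8))
E
```

```text
clk 17.95 pos [0.4199 0.3524 0.2832] xaxis [ 0.014  0.011 -1.   ] yaw z 83.84 F [ 1.2 -0.4 -0.3] g 1.000 q7 0.70
 tool shift [ 1.678e-01 -6.810e-02 -1.000e-04]
```

View pics/s_end.png

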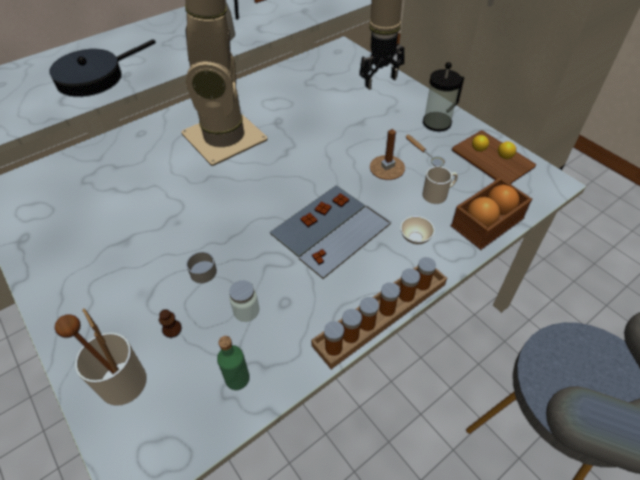

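View pics/t_end.png

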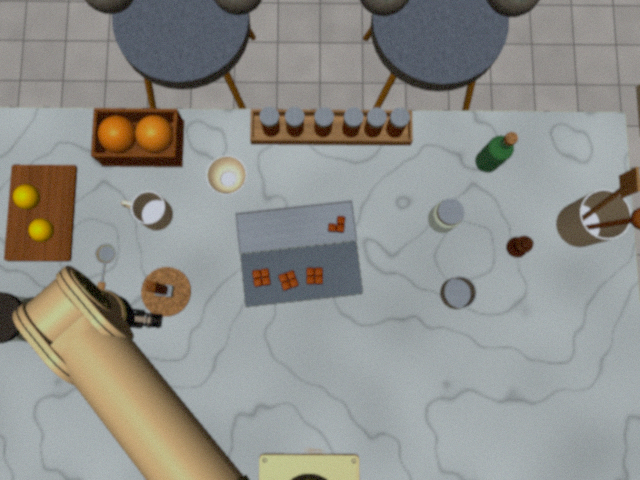

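View pics/diff.png

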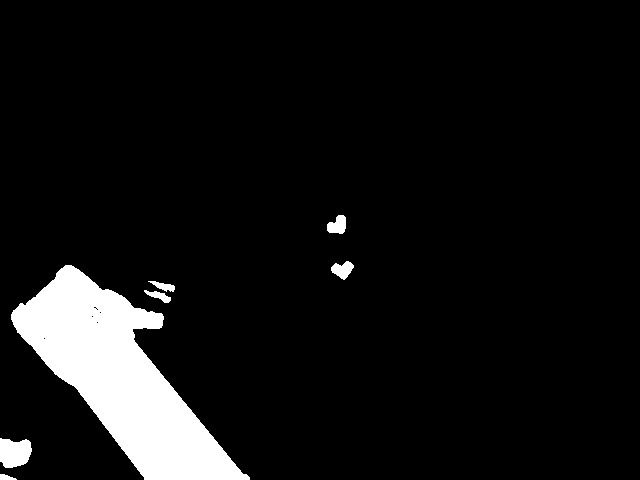

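The difference picture shows changes only at the broken toffee (old spot (342,270), new spot (337,225)), the pusher's new angle on the coaster and the arm. The pot, the whole toffees and the bystanders show no change.

```bash
python3 -c "
from workcell import workorder
print(workorder.hand_in())"
```

```text
the job is handed in; nothing more can be done
None
```

The job is done and handed in at about 18 s on the robot's clock.

- **Dip:** I took the pusher by its handle and lowered the foot to an estimated 1–2 mm above the pot's inner floor. The wrist force showed only the pusher's weight, so there was no sign of pressing on the pot.
- **Push:** I pushed the broken toffee off the slab with the foot. The pictures show it flat in the tray, about 20 mm clear of the slab edge.
- **Return:** I stood the pusher near the middle of the coaster, with a light contact of about 7 N before release, then let go and moved the arm clear.

**Last checks:** comparing the top picture with the one from the start, only the broken toffee, the pusher's angle on its coaster and the arm had changed. The pot, the three whole toffees and every bystander in view showed no movement. The arm hid part of the spoon in that last top picture, but the scene picture shows it in place.

**Disagreements:** the two cameras differed by about 2–5 mm on where the foot and pot were. The tool also drifted up to about 1° off vertical, and I corrected position as I went. No check failed.

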